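# Press the orange lid home through the guard window

### The arm

A 6-joint arm with a two-finger parallel gripper is mounted at the origin on the work surface. World frame = base frame: x ahead of the robot, y to its left, z up, the work surface at z = 0. Lengths are in m, angles in rad, forces in N, time in s.
With the tool pointing down it reaches from about 0.375 to 0.9 m from the base axis. Payload 3.1 kg.
Tool frame: the origin (TCP) lies between the finger pads; the fingertips stand 17 mm ahead of it and the grasp point (between the pads) lies 2 mm behind it; z points along the fingers, y is the line along which they close (so a half turn about z gives the same grasp; the last joint's range is limited). The gripper opens to 85 mm and grips with 20 to 120 N. Pads are 22 mm wide; open, the fingers measure 114 mm over their backs; the gripper's body (76 mm by 85 mm) begins 54 mm behind the grasp point. The pads swing forward as they close: fully open they stand 13 mm farther back than shut.
Start: joints at [1.077, 0.527, 1.433, -0, 1.181, -0.178], TCP at [0.194, 0.594, 0.248] pointing down, gripper open.
Joint ranges: [-3.08, 3.08], [-0.75, 2.2], [0.22, 2.44], [-1.43, 4.57], [0, 2.65], [-2.85, 2.85]. Speed limits (rad/s): [2.79, 2.79, 3.14, 3.14, 3.14, 3.14].

### API

Orientations are given as a unit quaternion [x, y, z, w].
In Python, from station import sense, vision, order gives the robot as it stands.
- The arm moves only by the shell command python3 -m crank 'ROWS' [OPENING] [FORCE]. ROWS is JSON, a list of rows, each an object with "dp": the shift along the world's x, y, z in units of 30 mm (1.0 is 30 mm), a list of three; "angular": the turn, a rotation vector about the world's x, y, z in degrees, a list of three. In form: [{"dp": [dx, dy, dz], "angular": [ax, ay, az]}, ...]. A call has 1 to 20 rows; each row shifts and turns the commanded pose from where the row before left it; what a row does not reach is not made up. A row lasts 1/10 s, in which the tool goes at most 50 mm and 8.59 degrees, less where a joint would pass 70% of its speed; a pose out of reach is approached as far as the arm can. A call is refused whole if a number of a shift passes 1 or a number of a turn 8.59, either way. A call with a gripper value outside its range is refused whole. OPENING is the closure, from 0 (fully open) to 1 (shut), set as the call begins (- or left out, the last holds). The fingers move at their own pace and stop on an object; FORCE is the grip in N (left out, the last holds). Time passes only in rows, so rows that do not move let the fingers close. It gives the time, the measured TCP pose, the force, the opening and the grip force at its end, in the units of the state.
- sense(): the state, without advancing time (a new reading comes with each control period).
- vision.snapshot(name): name is "scene" or "side" or "wrist"; returns a dict with "image" (400x640x3 uint8, blue, green, red), "range_z" (400x640 float32, m along the optical axis (not along the pixel's ray), 0 where there is no reading), "mtx" (3x3 intrinsics, pixels), "pose" (4x4, takes a point from camera to world coordinates); the wrist camera has in their place "mount" (4x4, takes a point from camera to tool coordinates, whose origin is the TCP and whose axes are the flange's). Camera axes: x right, y down, z forward; pixel columns grow to the right and rows downward; lengths in m; the calibration is good to about 2 mm. A picture is of the moment at which its call begins: read the wrist's pose just before it.
- order.sign_off(): hands the job in; it is judged then, once.
The state is a dict: "t": time; "q": joint angles; "qd": joint speeds; "tau": joint torques, N m; "tcp_pos": TCP position; "tool_rot": TCP orientation; "force": force on the tool from outside, world axes, zero at the start; "ft_torque": the same for the moment, N m; "finger_gap": opening from 0.0 (shut) to 1.0 (fully open); "gripper_force": force on a finger pad.
Only numpy, scipy, OpenCV 4.12 (cv2) and the standard library are available. Lean on these libraries where they do the work, as an engineer would, in place of code of your own. Each camera call takes 0.05 s, during which the arm holds its last target. There are 200 camera calls.

### The job

Press the orange paint pot's lid fully home with its hand press: with the fingers closed, reach down through the window of the yellow guard, gently push the orange paddle down until the lid is on, then let the lever spring back up and draw the fingers out again. Touch neither guard and neither pot, do not lift or shift the pots, leave the blue press alone, and leave everything else on the table where it stands.

Things in the scene. Friction and masses are not known exactly. Their poses are not given: they have to be found in the camera images.
- orange_press: Hand lidding press with orange paddle: grey base plate 285 x 150 x 12 mm. Origin: centre of its underside. Its x axis runs from the guard end (toward the robot, within 20 degrees) to the lever column (115 mm tall), z up. Guard at x = -65 mm, pot at +45 mm, lever pivot at +110 mm, 100 mm up. The two presses differ only in colour; either may be on the left.
- orange_guard: Finger guard of the orange press, fixed to it and never to be touched: a flat yellow square frame, 140 x 140 mm outside, 6 mm thick, its top 150 mm above the table, around a square open window 80 x 80 mm. Clear panels and thin steel posts below it close the front and the two sides. Origin: on the table level below the middle of the window; axes as the press.
- orange_window (a point): Middle of the open window in the orange press's guard, at the level of the frame's top face (150 mm above the table); x and y along the window's sides, as the press.
- orange_paddle: The orange paddle, a plate 40 (x) x 44 (y) x 8 mm on the end of the lever, lying centred below the window. Its origin lies 28 mm below the plate's middle.
- orange_paddle_top (a point): Middle of the orange paddle's top face. At rest it is 18 mm below the top of the guard frame (132 mm above the table); with the lid home about 48 mm below it (about 30 mm of stroke, almost straight down).
- orange_lever (a joint): Angle of the orange press's lever, a steel bar from the pivot to the paddle (175 mm): 0 up at rest, growing as the paddle goes down; about 0.17 when the lid is home, 0.2 at the stop. A spring returns it. Pushing the paddle down takes about 3 N at first and 5 to 7 N while the lid goes in (from some 9 mm of paddle travel on); then the lever stops hard. The lever's round foot, 65 mm from the pivot, presses on the lid.
- orange_pot: Loose white paint pot with orange band, 52 mm across, 46 mm tall without its lid, about 0.12 kg, standing on the base of the orange press under the lever's foot. Origin: centre of its underside.
- orange_lid_top (a point): Middle of the top of the orange lid, a 60 mm disc 8 mm thick on the pot; its top is 62 mm above the pot's underside when fully up, 54 mm when home.
- orange_lid (a joint): How far the orange lid is pushed down (m): starts at 0 to 0.0015 (standing proud of the pot), 0.008 is fully home. It is stiff and stays where it is pushed.
- blue_press: Hand lidding press with blue paddle: grey base plate 285 x 150 x 12 mm. Origin: centre of its underside. Its x axis runs from the guard end (toward the robot, within 20 degrees) to the lever column (115 mm tall), z up. Guard at x = -65 mm, pot at +45 mm, lever pivot at +110 mm, 100 mm up. The two presses differ only in colour; either may be on the left.
- blue_guard: Finger guard of the blue press, fixed to it and never to be touched: a flat yellow square frame, 140 x 140 mm outside, 6 mm thick, its top 150 mm above the table, around a square open window 80 x 80 mm. Clear panels and thin steel posts below it close the front and the two sides. Origin: on the table level below the middle of the window; axes as the press.
- blue_window (a point): Middle of the open window in the blue press's guard, at the level of the frame's top face (150 mm above the table); x and y along the window's sides, as the press.
- blue_paddle: The blue paddle, a plate 40 (x) x 44 (y) x 8 mm on the end of the lever, lying centred below the window. Its origin lies 28 mm below the plate's middle.
- blue_paddle_top (a point): Middle of the blue paddle's top face. At rest it is 18 mm below the top of the guard frame (132 mm above the table); with the lid home about 48 mm below it (about 30 mm of stroke, almost straight down).
- blue_lever (a joint): Angle of the blue press's lever, a steel bar from the pivot to the paddle (175 mm): 0 up at rest, growing as the paddle goes down; about 0.17 when the lid is home, 0.2 at the stop. A spring returns it. Pushing the paddle down takes about 3 N at first and 5 to 7 N while the lid goes in (from some 9 mm of paddle travel on); then the lever stops hard. The lever's round foot, 65 mm from the pivot, presses on the lid.
- blue_pot: Loose white paint pot with blue band, 52 mm across, 46 mm tall without its lid, about 0.12 kg, standing on the base of the blue press under the lever's foot. Origin: centre of its underside.
- blue_lid_top (a point): Middle of the top of the blue lid, a 60 mm disc 8 mm thick on the pot; its top is 62 mm above the pot's underside when fully up, 54 mm when home.
- blue_lid (a joint): How far the blue lid is pushed down (m): starts at 0 to 0.0015 (standing proud of the pot), 0.008 is fully home. It is stiff and stays where it is pushed.
- yoghurt_tub: Bystander: open white tub, 72 mm across, 85 mm tall. Origin: centre of its underside.
- red_cup: Bystander: open red cup, 68 mm across, 75 mm tall. Origin: centre of its underside.
- paint_brush: Bystander: brush 170 mm long, lying on the table between the presses. Origin: centre of its underside.
- syringe: Bystander: empty plastic syringe about 120 mm long, 34 mm across the flange, lying on the table. Origin: below its middle, at table level.
- green_jar: Bystander: closed green jar, 54 mm across, 55 mm tall. Origin: centre of its underside.
- yellow_bowl: Bystander: yellow bowl, 150 mm across, 50 mm tall. Origin: centre of its underside.
Things that resemble listed ones, but are neither listed nor needed, are in the scene too. Leave any pink look-alike of the orange_pot alone. Leave any black look-alike of the blue_pot alone.

How it is judged:
By the outcome, as a careful person would: the job done as asked, in the order asked, and still so for the second after the job is handed in, with the robot touching nothing.
It also fails if it takes over 48 s, if anything falls off the work surface, if the arm or the gripper's body presses on something with over 40 N, if the wrist force passes 120 N, or if a joint passes its speed limit or range.

## Working session

There is one attempt and no reset: what is moved stays moved. The work goes in short steps, Python scripts to look and compute and a shell command to move; the robot and the scene stay as the last step left them, time stands still between calls to the robot, and variables do not carry over. Pictures are saved under pics/ and viewed, at most 10 in all, crops included, and the job is handed in when it is done.

```bash
mkdir -p pics; ls
python3 - <<'E'
from station import sense,vision
import cv2,numpy as np
s=sense();print({k:np.round(v,3).tolist() for k,v in s.items()})
for n in("scene","side"):
    d=vision.snapshot(n);cv2.imwrite(f"pics/{n}.png",d["image"]);np.savez(f"{n}.npz",**d);print(d["mtx"],d["pose"].round(3))
E
```

```text
pics
{'t': 0.0, 'q': [1.076, 0.528, 1.434, 0.0, 1.181, -0.178], 'qd': [-0.002, -0.0, -0.001, -0.001, 0.0, 0.001], 'tau': [0.001, -44.235, -17.803, -0.0, 0.009, -0.0], 'tcp_pos': [0.194, 0.593, 0.247], 'tool_rot': [0.157, 0.988, -0.001, -0.0], 'force': [-0.128, -1.546, 0.58], 'ft_torque': [0.003, 0.057, 0.011], 'gripper_force': 0.0, 'finger_gap': 1.003}
[[475.49658189   0.         324.80137176]
 [  0.         475.49658189 194.489893  ]
 [  0.           0.           1.        ]] [[-0.884  0.335 -0.325  1.023]
 [ 0.467  0.641 -0.609  0.873]
 [ 0.005 -0.691 -0.723  1.057]
 [ 0.     0.     0.     1.   ]]
[[448.32711438   0.         317.66138644]
 [  0.         448.32711438 202.44254858]
 [  0.           0.           1.        ]] [[ 0.699 -0.48   0.529 -0.16 ]
 [-0.715 -0.479  0.51  -0.653]
 [ 0.008 -0.735 -0.678  1.093]
 [ 0.     0.     0.     1.   ]]
```

View pics/scene.png

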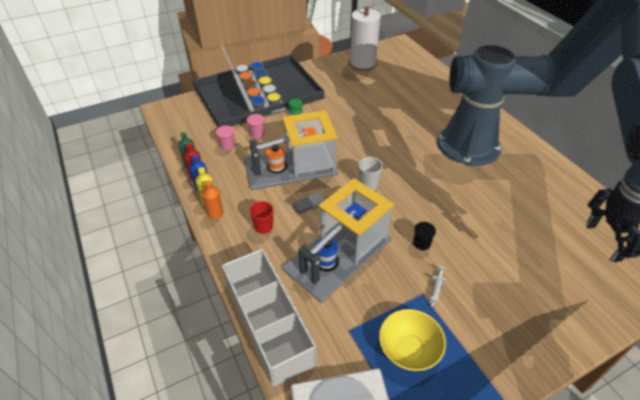

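View pics/side.png

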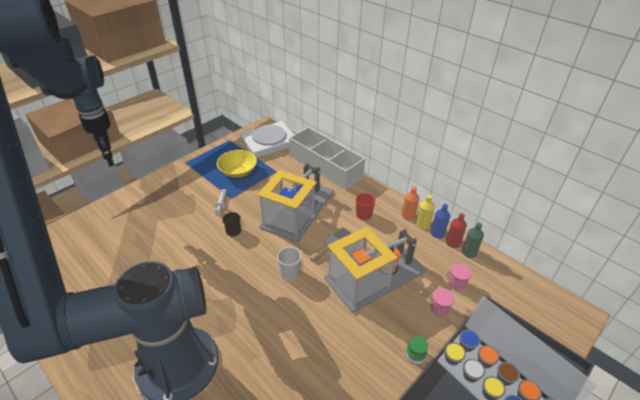

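The orange guard shows at about (310,130) in the scene view and (362,252) in the side view, with its paddle inside. The blue press stands beside it, toward +y. Next I cast the yellow frame's outline onto z = 0.15.

```bash
cat > m.py <<'E'
import cv2,numpy as np
def cast(uv,K,T,z):
    r=(T[:3,:3]@np.linalg.inv(K)@np.c_[uv,np.ones(len(uv))].T).T; o=T[:3,3]
    return o+r*((z-o[2])/r[:,2])[:,None]
def frame(img,K,T,roi,z=.15):
    x0,y0,x1,y1=roi; h=cv2.cvtColor(img,cv2.COLOR_BGR2HSV)
    m=cv2.inRange(h,(19,130,90),(32,255,255)); k=np.zeros_like(m);k[y0:y1,x0:x1]=m[y0:y1,x0:x1]
    cs,hi=cv2.findContours(k,cv2.RETR_CCOMP,cv2.CHAIN_APPROX_NONE)
    for i,c in enumerate(cs):
        if cv2.contourArea(c)<150: continue
        p=cast(c[:,0].astype(float),K,T,z)
        r=cv2.minAreaRect((p[:,:2]*1000).astype(np.float32))
        print("hole" if hi[0][i][3]>=0 else "outer",np.round(r[0],1),np.round(r[1],1),round(r[2],1))
def paddle(img,K,T,roi,z=.132):
    x0,y0,x1,y1=roi; h=cv2.cvtColor(img,cv2.COLOR_BGR2HSV)
    m=cv2.inRange(h,(4,150,90),(16,255,255)); k=np.zeros_like(m);k[y0:y1,x0:x1]=m[y0:y1,x0:x1]
    c=max(cv2.findContours(k,cv2.RETR_EXTERNAL,cv2.CHAIN_APPROX_NONE)[0],key=cv2.contourArea)
    p=cast(c[:,0].astype(float),K,T,z);r=cv2.minAreaRect((p[:,:2]*1000).astype(np.float32))
    print("paddle",np.round(r[0],1),np.round(r[1],1),round(r[2],1),cv2.boundingRect(c))
E
python3 - <<'E'
from m import *
for n,r,q in(("scene",(278,108,342,150),(295,118,322,140)),("side",(322,222,402,284),(345,240,380,270))):
    d=np.load(n+".npz");print(n);frame(d["image"],d["mtx"],d["pose"],r);paddle(d["image"],d["mtx"],d["pose"],q)
E
```

```text
scene
outer [ 524.9 -164.7] [149.7 144.7] 77.1
hole [ 525.7 -164.1] [86.1 86.7] 76.4
paddle [ 524.2 -167.1] [33.2 34.1] 77.2 (303, 128, 13, 8)
side
outer [ 520.2 -169.7] [142.7 142.9] 77.1
hole [ 518.7 -169.6] [83.5 82. ] 76.3
paddle [ 517.7 -170.2] [41.7 37. ] 78.8 (353, 249, 18, 15)
```

Two views agree: the window centre is about (0.522, -0.167) and the press yaw about -13°. I'll close the fingers and cross over at the present height.

```bash
python3 -m crank '[{"dp":[0.3,-0.3,0.1],"angular":[0,0,1]},{"dp":[0.7,-0.7,0.1],"angular":[0,0,1]},{"dp":[1,-1,0],"angular":[0,0,1]},{"dp":[1,-1,0],"angular":[0,0,1]},{"dp":[1,-1,0],"angular":[0,0,1]},{"dp":[1,-1,0],"angular":[0,0,0]},{"dp":[1,-1,0],"angular":[0,0,0]},{"dp":[0.8,-1,0],"angular":[0,0,0]},{"dp":[0.6,-1,0],"angular":[0,0,0]},{"dp":[0.5,-1,0],"angular":[0,0,0]},{"dp":[0.5,-1,0],"angular":[0,0,0]},{"dp":[0.4,-1,0],"angular":[0,0,0]},{"dp":[0.4,-1,0],"angular":[0,0,0]},{"dp":[0.3,-1,0],"angular":[0,0,0]},{"dp":[0.3,-1,0],"angular":[0,0,0]},{"dp":[0.3,-1,0],"angular":[0,0,0]},{"dp":[0.3,-1,0],"angular":[0,0,0]},{"dp":[0.2,-1,0],"angular":[0,0,0]},{"dp":[0.2,-1,0],"angular":[0,0,0]},{"dp":[0.1,-1,0],"angular":[0,0,0]}]' 1 20
```

```text
t: 2.1
tcp_pos: [0.5212, 0.0228, 0.254]
tool_rot: [0.114, 0.993, 0.0, -0.0]
force: [0.3, -0.2, 0.5]
finger_gap: 0.005
gripper_force: 0.0
```

```bash
python3 -m crank '[{"dp":[0,-1,0],"angular":[0,0,0]},{"dp":[0,-1,0],"angular":[0,0,0]},{"dp":[0,-1,0],"angular":[0,0,0]},{"dp":[0,-1,0],"angular":[0,0,0]},{"dp":[0,-0.9,0],"angular":[0,0,0]},{"dp":[0,-0.5,0],"angular":[0,0,0]},{"dp":[0,-0.2,0],"angular":[0,0,0]},{"dp":[0,0,0],"angular":[0,0,0]},{"dp":[0,0,0],"angular":[0,0,0]},{"dp":[0,0,0],"angular":[0,0,0]}]'
python3 - <<'E'
from m import *
from station import sense,vision
from scipy.spatial.transform import Rotation as R
s=sense();d=vision.snapshot("wrist")
T=np.eye(4);T[:3,:3]=R.from_quat(s["tool_rot"]).as_matrix();T[:3,3]=s["tcp_pos"];T=T@d["mount"]
print(np.round(s["tcp_pos"],4),T.round(3));cv2.imwrite("pics/w1.png",d["image"])
frame(d["image"],d["mtx"],T,(0,0,640,400));paddle(d["image"],d["mtx"],T,(0,0,640,400))
tip=T@[0,0,0,1]
E
```

```text
t: 3.1
tcp_pos: [0.5209, -0.1427, 0.2543]
tool_rot: [0.113, 0.994, 0.0, -0.0]
force: [0.0, -0.2, -0.0]
finger_gap: 0.003
gripper_force: 0.0
[ 0.5209 -0.1427  0.2543] [[ 0.226  0.928  0.296  0.446]
 [ 0.974 -0.215 -0.068 -0.125]
 [ 0.001  0.304 -0.953  0.38 ]
 [ 0.     0.     0.     1.   ]]
outer [ 487.6 -386.1] [31.8 30.5] 76.9
outer [ 523.8 -166.9] [141.8 141.2] 76.9
outer [541.1  98.4] [58.7 12.9] 4.8
paddle [ 522.8 -166.9] [42.8 39.5] 76.9 (268, 187, 51, 44)
```

View pics/w1.png

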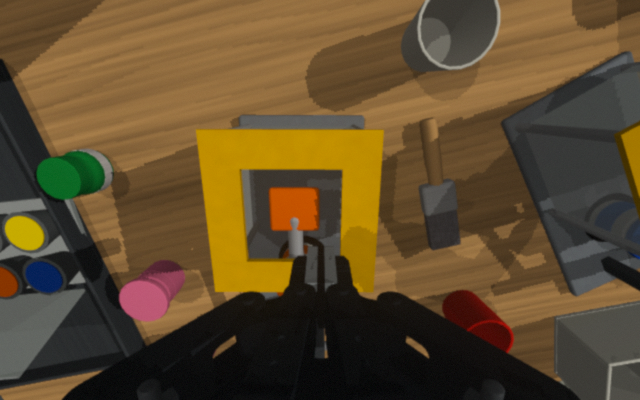

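The wrist view shows the frame and the orange paddle at (294,209), both centred at (0.523, -0.167), aligned with the tool. I'll centre over it, then go down to the frame level.

```bash
python3 -m crank '[{"dp":[0.05,-0.4,0],"angular":[0,0,0]},{"dp":[0.02,-0.4,0],"angular":[0,0,0]},{"dp":[0,0,-0.3],"angular":[0,0,0]},{"dp":[0,0,-0.6],"angular":[0,0,0]},{"dp":[0,0,-0.6],"angular":[0,0,0]},{"dp":[0,0,-0.6],"angular":[0,0,0]},{"dp":[0,0,-0.4],"angular":[0,0,0]},{"dp":[0,0,-0.2],"angular":[0,0,0]},{"dp":[0,0,-0.1],"angular":[0,0,0]},{"dp":[0,0,0],"angular":[0,0,0]},{"dp":[0,0,0],"angular":[0,0,0]}]'
python3 - <<'E'
from m import *
from station import vision
for n,o in(("scene",(260,60)),("side",(300,180))):
    i=vision.snapshot(n)["image"][o[1]:o[1]+120,o[0]:o[0]+130]
    globals()[n]=cv2.resize(i,None,fx=3,fy=3)
cv2.imwrite("pics/c1.png",np.hstack([scene,side]))
E
```

```text
t: 4.25
tcp_pos: [0.5236, -0.1681, 0.1709]
tool_rot: [0.114, 0.993, -0.0, 0.001]
force: [0.3, -0.3, -0.2]
finger_gap: -0.003
gripper_force: 0.0
```

View pics/c1.png

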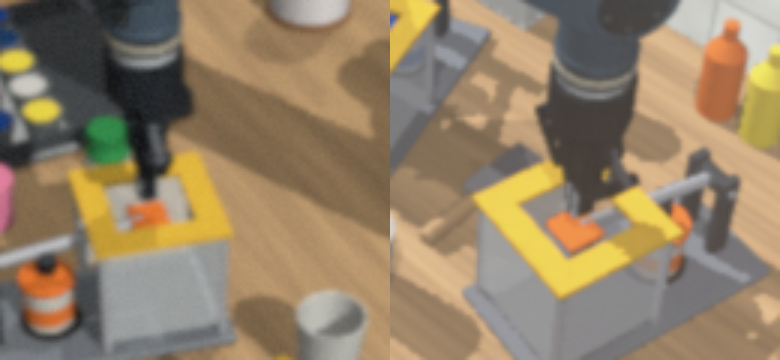

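Both crops show the closed fingertips in the middle of the window, above the paddle. I'll press on slowly.

```bash
python3 -m crank '[{"dp":[0,0,-0.15],"angular":[0,0,0]},{"dp":[0,0,-0.15],"angular":[0,0,0]},{"dp":[0,0,-0.15],"angular":[0,0,0]},{"dp":[0,0,-0.1],"angular":[0,0,0]},{"dp":[0,0,-0.05],"angular":[0,0,0]},{"dp":[0,0,-0.05],"angular":[0,0,0]},{"dp":[0,0,-0.05],"angular":[0,0,0]},{"dp":[0,0,-0.05],"angular":[0,0,0]},{"dp":[0,0,-0.05],"angular":[0,0,0]},{"dp":[0,0,-0.05],"angular":[0,0,0]},{"dp":[0,0,-0.05],"angular":[0,0,0]},{"dp":[0,0,0],"angular":[0,0,0]}]'
```

```text
t: 5.55
tcp_pos: [0.5225, -0.1677, 0.143]
tool_rot: [0.114, 0.993, 0.0, -0.001]
force: [-3.0, -0.8, 3.9]
finger_gap: -0.002
gripper_force: 2.0
```

```bash
python3 -m crank '[{"dp":[0,0,-0.05],"angular":[0,0,0]},{"dp":[0,0,-0.05],"angular":[0,0,0]},{"dp":[0,0,-0.05],"angular":[0,0,0]},{"dp":[0,0,-0.05],"angular":[0,0,0]},{"dp":[0,0,0],"angular":[0,0,0]}]'
```

```text
t: 6.05
tcp_pos: [0.5229, -0.1678, 0.1374]
tool_rot: [0.114, 0.993, 0.0, -0.0]
force: [-3.5, 0.9, 6.6]
finger_gap: -0.003
gripper_force: 3.3
```

```bash
python3 -m crank '[{"dp":[0,0,-0.05],"angular":[0,0,0]},{"dp":[0,0,-0.05],"angular":[0,0,0]},{"dp":[0,0,-0.05],"angular":[0,0,0]},{"dp":[0,0,-0.05],"angular":[0,0,0]},{"dp":[0,0,-0.05],"angular":[0,0,0]},{"dp":[0,0,-0.05],"angular":[0,0,0]},{"dp":[0,0,-0.05],"angular":[0,0,0]},{"dp":[0,0,-0.05],"angular":[0,0,0]},{"dp":[0,0,0],"angular":[0,0,0]}]'
```

```text
t: 6.95
tcp_pos: [0.522, -0.1675, 0.1253]
tool_rot: [0.114, 0.993, 0.0, -0.001]
force: [-5.7, 1.4, 7.4]
finger_gap: -0.001
gripper_force: 4.0
```

```bash
python3 -m crank '[{"dp":[0,0,-0.05],"angular":[0,0,0]},{"dp":[0,0,-0.03],"angular":[0,0,0]},{"dp":[0,0,-0.03],"angular":[0,0,0]},{"dp":[0,0,0],"angular":[0,0,0]}]'
```

```text
t: 7.35
tcp_pos: [0.5219, -0.1675, 0.1223]
tool_rot: [0.114, 0.993, 0.0, -0.001]
force: [-6.8, 0.5, 10.0]
finger_gap: -0.002
gripper_force: 5.0
```

```bash
python3 -m crank '[{"dp":[-0.02,0.005,-0.03],"angular":[0,0,0]},{"dp":[-0.02,0.005,-0.03],"angular":[0,0,0]},{"dp":[0,0,-0.03],"angular":[0,0,0]},{"dp":[0,0,0],"angular":[0,0,0]}]'
```

```text
t: 7.75
tcp_pos: [0.5217, -0.1675, 0.1209]
tool_rot: [0.114, 0.993, -0.0, -0.0]
force: [-7.0, 2.0, 17.0]
finger_gap: -0.001
gripper_force: 8.5
```

```bash
python3 -m crank '[{"dp":[0,0,-0.03],"angular":[0,0,0]},{"dp":[0,0,0],"angular":[0,0,0]}]'
```

```text
t: 7.95
tcp_pos: [0.5217, -0.1674, 0.1204]
tool_rot: [0.114, 0.994, -0.0, 0.0]
force: [-6.6, 2.1, 19.6]
finger_gap: -0.0
gripper_force: 10.0
```

```bash
python3 -m crank '[{"dp":[0,0,-0.03],"angular":[0,0,0]},{"dp":[0,0,0],"angular":[0,0,0]},{"dp":[0,0,0],"angular":[0,0,0]},{"dp":[0,0,0],"angular":[0,0,0]}]'
python3 - <<'E'
from m import *
from station import vision
d=vision.snapshot("scene");np.savez("pressed.npz",**d)
d=vision.snapshot("side");cv2.imwrite("pics/x.png",d["image"])
E
```

```text
t: 8.35
tcp_pos: [0.5217, -0.1675, 0.1201]
tool_rot: [0.114, 0.994, -0.0, 0.0]
force: [-7.1, 2.7, 21.9]
finger_gap: -0.002
gripper_force: 11.5
```

The lever is on its hard stop: 2.4 N more for only 0.3 mm. Now I'll rise slowly so the lever follows, then draw out.

```bash
python3 -m crank '[{"dp":[0,0,0.1],"angular":[0,0,0]},{"dp":[0,0,0.1],"angular":[0,0,0]},{"dp":[0,0,0.1],"angular":[0,0,0]},{"dp":[0,0,0.1],"angular":[0,0,0]},{"dp":[0,0,0.1],"angular":[0,0,0]},{"dp":[0,0,0.1],"angular":[0,0,0]},{"dp":[0,0,0.1],"angular":[0,0,0]},{"dp":[0,0,0.1],"angular":[0,0,0]},{"dp":[0,0,0.1],"angular":[0,0,0]},{"dp":[0,0,0.1],"angular":[0,0,0]},{"dp":[0,0,0.1],"angular":[0,0,0]},{"dp":[0,0,0.1],"angular":[0,0,0]},{"dp":[0,0,0.1],"angular":[0,0,0]},{"dp":[0,0,0.2],"angular":[0,0,0]},{"dp":[0,0,0.2],"angular":[0,0,0]},{"dp":[0,0,0.2],"angular":[0,0,0]},{"dp":[0,0,0.3],"angular":[0,0,0]},{"dp":[0,0,0.3],"angular":[0,0,0]},{"dp":[0,0,0.5],"angular":[0,0,0]},{"dp":[0,0,0.5],"angular":[0,0,0]}]'
python3 -m crank '[{"dp":[0,0,0.6],"angular":[0,0,0]},{"dp":[0,0,0.4],"angular":[0,0,0]},{"dp":[0,0.3,0.2],"angular":[0,0,0]},{"dp":[0,0.5,0],"angular":[0,0,0]},{"dp":[0,0,0],"angular":[0,0,0]},{"dp":[0,0,0],"angular":[0,0,0]},{"dp":[0,0,0],"angular":[0,0,0]}]'
python3 - <<'E'
from m import *
from station import sense,vision
from scipy.spatial.transform import Rotation as R
s=sense();d=vision.snapshot("wrist")
T=np.eye(4);T[:3,:3]=R.from_quat(s["tool_rot"]).as_matrix();T[:3,3]=s["tcp_pos"];T=T@d["mount"]
frame(d["image"],d["mtx"],T,(100,80,450,330));paddle(d["image"],d["mtx"],T,(220,150,400,280))
f=lambda i:cv2.resize(i[120:200,230:300],None,fx=5,fy=5,interpolation=cv2.INTER_CUBIC)
v=vision.snapshot("scene")["image"]
cv2.imwrite("pics/c2.png",np.hstack([f(np.load("scene.npz")["image"]),f(v)]))
E
```

```text
t: 10.45
tcp_pos: [0.5219, -0.1676, 0.2235]
tool_rot: [0.114, 0.993, 0.0, -0.0]
force: [-0.0, -0.1, -0.1]
finger_gap: 0.002
gripper_force: 0.0
t: 11.15
tcp_pos: [0.5217, -0.1433, 0.2578]
tool_rot: [0.114, 0.994, 0.0, -0.001]
force: [-0.8, 0.8, 0.1]
finger_gap: -0.001
gripper_force: 0.0
outer [ 524.  -166.9] [141.9 141. ] 76.9
paddle [ 523.  -166.8] [43.1 39.9] 76.9 (270, 185, 50, 44)
```

View pics/c2.png

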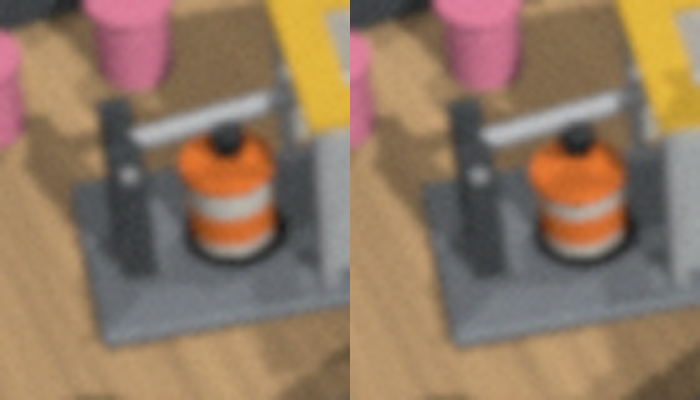

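Before and after: the lid now sits clearly lower (the white gap at about (580,205) is roughly halved), the lever is back up, and the press and paddle measure the same as before.

```bash
python3 -c "from station import order;print(order.sign_off())"
```

```text
the job is handed in; nothing more can be done
None
```

I pressed the orange lid down to the lever's hard stop, the lever sprang back up, the fingers came out clear of the guard, and the job was handed in at about 11 s; the lid's depth was judged from force and camera images, not read directly.

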